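# Shut the doll's wardrobe

### The job

The wooden block on the top shelf of the doll's wardrobe sticks out through the doorway. With the fingertips, push it in along the shelf until it is clear of the sliding door, then push the door by its upright pull until it is fully shut. Only push, do not lift the block or take it out, and leave the kettle, the jar and the bath tub where they stand.

Things in the scene. Friction and masses are not known exactly. Their poses are not given: they have to be found in the camera images.
- wardrobe: Pink plastic doll's wardrobe, fixed, 270 mm wide, 250 high. Origin: centre of the carcass's underside. Own axes: z up, -x out of the front, y along the front. Side walls' front edges at x = -55 mm; roof z 240 to 250 mm, from x = -45 mm back. Doorway y = -10 to 127 mm; the rest is a fixed panel. In front, the 20 mm high plinth reaches x = -75 mm and, at y below 0 only, a guide at z 243 to 250 mm reaches -72.
- door (a joint): How far the sliding door is open, m: 0 fully shut, 0.110 fully open. Pink panel 147 mm wide, 6 thick (wardrobe x = -68 to -62 mm), z = 21 to 243 mm. It shuts towards the wardrobe's +y: shut, it spans y = -20 to 127 mm; open by q, both are less by q. It stays where it is left; about 1 N moves it. It starts nearly fully open.
- door_pull (a point): Centre of the door's pull, an upright rib standing 31 mm out of the door's front: wardrobe x = -67 to -99 mm, 8 mm thick along y, 56 mm high (z = 184 to 240 mm). It moves with the door; shut, it is at y = 95 mm. Axes as the wardrobe's.
- block_center (a point): Centre of the orange wooden block, 80 mm long (its x, roughly along wardrobe x), 44 wide, 44 high, about 90 g, loose on the hat shelf in the doorway, one end sticking out 22 to 32 mm past the shelf edge into the door's way. It is clear of the door when that end is behind wardrobe x = -62 mm.
- shelf_edge (a point): Middle of the front edge of the hat shelf inside the doorway, on its upper face: x = -55, y = 58, z = 180 mm of the wardrobe, axes as the wardrobe's. The shelf runs back level to the back wall at wardrobe x = 47 mm.
- kettle: Silver steel toy kettle, 74 mm across with a spout to 59 mm from its axis along its x, 93 mm high with its bail handle; loose. Origin: centre of the underside. Bystander.
- jar: Small glass jar with a twist cap, 46 mm across, 65 mm high; loose. Origin: centre of the underside. Bystander.
- tub: Purple plastic doll's bath tub, 188 mm long (its x), 93 mm wide, 62 mm high, 81 mm at its tap; loose. Origin: centre of the underside. Bystander.
Things that resemble listed ones, but are neither listed nor needed, are in the scene too. Of the things that look like the part that bears block_center, the smallest one is meant.

How it is judged:
On the way, in this order (a step that is already met when the one before it is completed fails the run):
1. the block is pushed in clear of the door while the door is still open (x of block_center in the frame of wardrobe between -0.022 and 0.02 m and y of block_center in the frame of wardrobe between 0 and 0.127 m and z of block_center in the frame of wardrobe between 0.192 and 0.212 m and value of joint door above 0.06 m), for 0.2 s.
2. the door is slid fully shut (x of block_center in the frame of wardrobe between -0.022 and 0.02 m and y of block_center in the frame of wardrobe between 0 and 0.127 m and z of block_center in the frame of wardrobe between 0.192 and 0.212 m and value of joint door below 0.004 m), for 0.2 s.
At the end, for the whole second after the job is handed in: The door is shut to within 4 mm, the block lies at rest on the hat shelf behind it (its centre further in than x = -22 mm of the wardrobe and at 192 to 212 mm height) (all of step 2 and linear speed of block below 0.02 m/s and velocity of joint door between -0.01 and 0.01 m/s); the robot touches nothing.
It fails at once if the block is lifted more than 12 mm off the shelf, or falls from it (z of block_center in the frame of wardrobe above 0.214 m or z of block_center in the frame of wardrobe below 0.18 m).
It fails at once if the block is pulled out of the wardrobe (x of block_center in the frame of wardrobe below -0.065 m).
It fails at once if the kettle is shoved more than 20 mm or tipped (distance of kettle from where it was at the start of the episode above 0.02 m or angle between kettle's own z axis and vertical above 0.4 rad).
It fails at once if the jar is shoved more than 20 mm or tipped (distance of jar from where it was at the start of the episode above 0.02 m or angle between jar's own z axis and vertical above 0.4 rad).
It fails at once if the bath tub is shoved more than 20 mm or tipped (distance of tub from where it was at the start of the episode above 0.02 m or angle between tub's own z axis and vertical above 0.4 rad).
It also fails if it takes over 35 s, if anything falls off the work surface, if the arm or the gripper's body presses on something with over 40 N, if the wrist force passes 120 N, or if a joint passes its speed limit or range.

### The arm

A 6-joint arm with a two-finger parallel gripper is mounted at the origin on the work surface. World frame = base frame: x ahead of the robot, y to its left, z up, the work surface at z = 0. Lengths are in m, angles in rad, forces in N, time in s.
With the tool pointing down it reaches from about 0.35 to 0.85 m from the base axis. Payload 8.1 kg.
Tool frame: the origin (TCP) lies at the very end of the fingers, on their centre line; the grasp point (between the pads) lies robot.grip_point_offset behind it (robot.grip_point_offset is the distance from the TCP to the grasp point, in m); z points along the fingers, y is the line along which they close (so a half turn about z gives the same grasp; the last joint's range is limited). The gripper opens to 93 mm and grips with 3 to 60 N. Pads are 15 mm wide; open, the fingers measure 128 mm over their backs; the gripper's body (75 mm by 188 mm) begins 65 mm behind the grasp point.
Start: joints at [-1.365, 0.13, 1.488, -0, 1.523, -0.085], TCP at [0.172, -0.575, 0.219] pointing down, gripper open.
Joint ranges: [-2.96, 2.96], [-0.89, 2.26], [0.02, 2.5], [-1.34, 4.48], [0, 2.73], [-2.66, 2.66]. Speed limits (rad/s): [2.39, 2.39, 2.79, 3.14, 3.14, 3.14].

### API

Orientations are given as a rotation vector (axis times angle).
In Python, from plant import robot, eyes gives the robot as it stands. The module is installed in compiled form; this text tells all that it offers.
- The arm moves only by the tool apply_moves, never from a script. Its argument "steps" is one flat list of numbers, 7 for each row, row after row: the shift along the tool's x, y, z in units of 30 mm (1.0 is 30 mm), then the turn, a rotation vector about the tool's x, y, z in units of 6 degrees (1.0 is 6 degrees), then the opening in per cent of the stroke, from 0 (shut) to 100 (fully open). In form: [dx, dy, dz, ax, ay, az, fingers, dx, dy, dz, ax, ay, az, fingers, ...]. A call has 1 to 12 rows; each row shifts and turns the commanded pose from where the row before left it, along the tool's axes as they then stand; what a row does not reach is not made up. A row lasts 1/12 s, in which the tool goes at most 41.7 mm and 7.16 degrees, less where a joint would pass 70% of its speed; a pose out of reach is approached as far as the arm can. A call is refused whole if a number of a shift passes 1 or a number of a turn 1, either way. A call with a gripper value outside its range is refused whole. The fingers move at their own pace and stop on an object; "grip_force" is the grip in N (left out, the last holds). Time passes only in rows, so rows that do not move let the fingers close. It gives the time, the measured TCP pose, the force, the opening and the grip force at its end, in the units of the state.
- robot.read_state(): the state, without advancing time (a new reading comes with each control period).
- eyes.read_camera(name): name is "side" or "top"; returns the picture (480x640x3 uint8, red, green, blue); there is no depth.
- eyes.calibration(name): a dict with "K" (3x3 intrinsics, pixels), "k1" (the pictures are not rectified: a ray, as slopes to the right and down, at radius r is drawn at 1 + k1 r^2 times it, then the intrinsics apply), "R" (3x3) and "t" (3): a world point X has camera coordinates R X + t. Camera axes: x right, y down, z forward; pixel columns grow to the right and rows downward; lengths in m; the calibration is good to about 2 mm. A picture is of the moment at which its call begins. calibration takes no time and is no camera call.
- robot.close_job(): hands the job in; it is judged then, once.
Trained networks look in the newest picture that a camera, given by its name, has taken for a name from the list of things; names that differ only in an ending like _2 or _b are one class to them, and where a whole thing is asked for, a point or a joint stands for the part that bears it (a point fixed in the world has none). Each returns a list of dicts, best first, with "conf" (0 to 1); they miss things now and then, are a little off and sometimes report something else, mostly with a low value. They report only what shows in the picture. A call takes as long as a camera call. They do not tell look-alikes from the thing itself.
- eyes.search_frame(camera, thing): "rect" ([left, top, width, height] in pixels, round what is visible of it).
- eyes.place_of(camera, thing): "xy" ([column, row] in pixels: a listed point, or the origin of a listed thing).
The state is a dict: "t": time; "q": joint angles; "dq": joint speeds; "joint_torque": joint torques, N m; "tool_pos": TCP position; "orientation": TCP orientation; "force": force on the tool from outside, world axes, zero at the start; "wrist_torque": the same for the moment, N m; "opening": finger opening in m; "gripper_force": force on a finger pad.
Only numpy, scipy, OpenCV 4.12 (cv2) and the standard library are available. Lean on these libraries where they do the work, as an engineer would, in place of code of your own. Each camera call takes 0.05 s, during which the arm holds its last target. There are 200 camera calls.

## Working session

There is one attempt and no reset: what is moved stays moved. The work goes in short steps, Python scripts to look and compute and a tool call to move; the robot and the scene stay as the last step left them, time stands still between calls to the robot, and variables do not carry over. Pictures are saved under pics/ and viewed, at most 10 in all, crops included, and the job is handed in when it is done.

Besides the shell and the picture viewer there is one more tool, called after "Call:" by a JSON object that holds its "name" and its "arguments". apply_moves: Moves the arm, as the interface text tells. Its arguments: {"type":"object","properties":{"steps":{"type":"array"},"grip_force":{"type":"number"}},"required":["steps"]}

```bash
mkdir -p pics
cat > h.py <<'E'
import numpy as np, cv2
from plant import robot, eyes
def proj(n,X):
    c=eyes.calibration(n);p=np.asarray(X)@np.array(c["R"]).T+np.array(c["t"])
    s=p[:,:2]/p[:,2:];s=s*(1+c["k1"]*(s**2).sum(1,keepdims=True));K=np.array(c["K"])
    return s@K[:2,:2].T+K[:2,2]
def ray(n,uv):
    c=eyes.calibration(n);K=np.array(c["K"]);d=(np.array(uv)-K[:2,2])/np.diag(K)[:2];s=d.copy()
    for _ in range(20): s=d/(1+c["k1"]*(s@s))
    R=np.array(c["R"]);return -R.T@np.array(c["t"]),R.T@np.r_[s,1]
def atz(n,uv,z):
    o,d=ray(n,uv);return o+d*(z-o[2])/d[2]
E
cat > a.py <<'E'
from h import *
for n in("side","top"):
    cv2.imwrite(f"pics/{n}0.png",eyes.read_camera(n)[:,:,::-1])
    c=eyes.calibration(n);print(n,"cam at",-np.array(c["R"]).T@np.array(c["t"]),np.array(c["R"])[2])
    for th in("wardrobe","door_pull","block_center","shelf_edge","kettle","jar","tub"):
        print(th,[(np.round(d["xy"]),round(d["conf"],2)) for d in eyes.place_of(n,th)[:4]],[(np.round(d["rect"]),round(d["conf"],2)) for d in eyes.search_frame(n,th)[:4]])
E
python3 a.py; python3 -c "
from h import *
s=robot.read_state();print(s['t'],s['tool_pos'],s['orientation'],robot.grip_point_offset)"
```

```text
side cam at [0.2014739  0.68104894 0.64504477] [ 0.35613407 -0.73730153 -0.57406879]
wardrobe [(array([265., 300.]), 0.56)] [(array([172., 180., 158., 138.]), 0.62)]
door_pull [(array([253., 193.]), 0.63)] [(array([249., 179.,  22.,   9.]), 0.43), (array([335., 180.,  74.,  51.]), 0.22)]
block_center [(array([190., 393.]), 0.86), (array([364., 329.]), 0.65)] [(array([338., 300.,  54.,  62.]), 0.73), (array([162., 355.,  51.,  75.]), 0.64)]
shelf_edge [(array([263., 299.]), 0.7)] [(array([174., 181., 157., 141.]), 0.82)]
kettle [] [(array([359., 222.,  30.,  43.]), 0.78), (array([333., 180.,  74.,  50.]), 0.18)]
jar [] []
tub [(array([369., 213.]), 0.79)] [(array([332., 179.,  75.,  48.]), 0.75)]
top cam at [0.27791672 0.01224599 1.13846369] [ 0.20766389 -0.00888917 -0.97815985]
wardrobe [] [(array([203.,  91., 135., 182.]), 0.6)]
door_pull [(array([306., 152.]), 0.56)] [(array([290., 143.,  20.,  40.]), 0.8)]
block_center [(array([265., 319.]), 0.97), (array([149., 214.]), 0.76), (array([309., 200.]), 0.67)] [(array([242., 299.,  53.,  35.]), 0.9), (array([116., 193.,  63.,  48.]), 0.78), (array([305., 175.,  30.,  29.]), 0.69)]
shelf_edge [(array([312., 193.]), 0.69)] [(array([203.,  90., 138., 183.]), 0.71)]
kettle [(array([392., 282.]), 0.77)] [(array([375., 252.,  37.,  47.]), 0.94)]
jar [(array([394., 193.]), 0.76)] [(array([380., 175.,  23.,  27.]), 0.78)]
tub [(array([473., 243.]), 0.85)] [(array([449., 192.,  62.,  97.]), 0.92)]
1.5 [ 0.17205642 -0.57481769  0.21864757] [3.10843727e+00 4.55132077e-01 4.52231582e-05] 0.0188
```

View pics/side0.png

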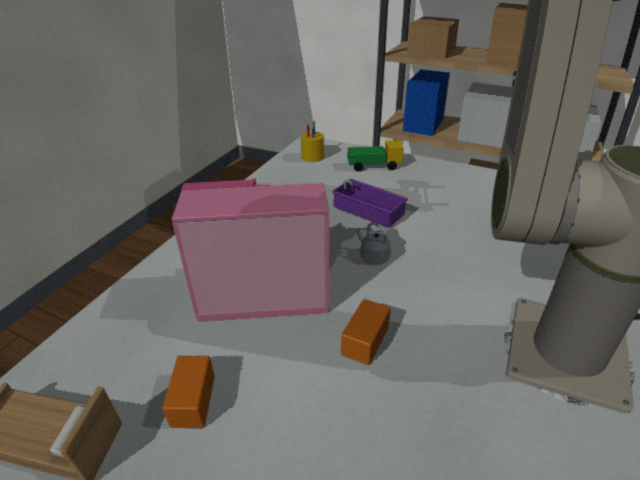

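View pics/top0.png

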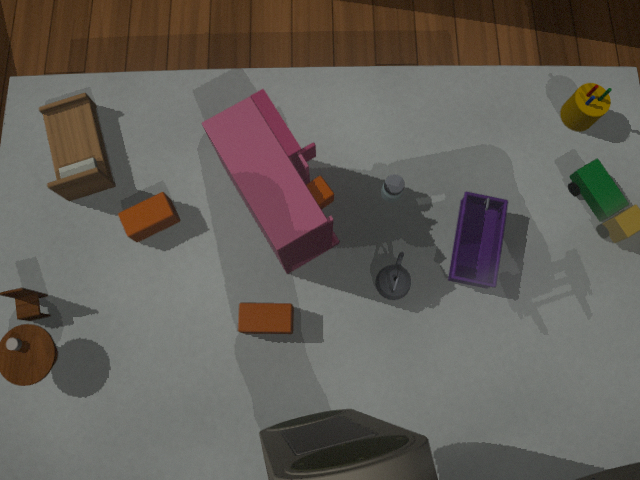

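The shelf block is the orange piece at top (318,190). The other two, at (265,318) and (149,216), lie on the table, and the shelf one is the smallest. The wardrobe's front faces image-right (world -y), and the pull is at about (308,152).

```bash
cat > b.py <<'E'
from h import *
from scipy.optimize import least_squares
L=np.array([[.055,-.135,.25],[.055,.135,.25],[-.072,-.135,.25]]);uv=np.array([[203,125],[290,271],[265,91]])
def W(p,L):
    c,s=np.cos(p[2]),np.sin(p[2]);R=np.array([[c,-s,0],[s,c,0],[0,0,1]]);return np.asarray(L)@R.T+[p[0],p[1],0]
if __name__=="__main__":
    r=least_squares(lambda p:(proj("top",W(p,L))-uv).ravel(),[.5,.1,1.57]);p=r.x;print(p,r.fun.round(1))
    np.save("p.npy",p)
    q=.105
    pts={"shelf":[-.055,.058,.18],"pull":[-.083,.095-q,.24],"pullm":[-.083,.095-q,.212],"wallT":[-.055,.135,.25],"plinth":[-.075,.135,.02],"guide0":[-.072,0,.25]}
    im=cv2.imread("pics/top0.png");c=cv2.resize(im[80:290,190:430],None,fx=3,fy=3,interpolation=3)[:600,:800]
    for k,v in pts.items():
        w=W(p,[v]);u=proj("top",w)[0];print(k,w.round(3),u.round(),proj("side",w)[0].round())
        cv2.circle(c,tuple(int(a) for a in (u-[190,80])*3),3,(0,255,0),1)
    for uvz in ((309,200,.202),(265,319,.022)): print(atz("top",uvz[:2],uvz[2]))
    cv2.imwrite("pics/c1.png",c)
    for n,u,z in(("jar",(394,193),0),("kettle",(392,282),0),("tub",(473,243),0)): print(n,atz("top",u,z))
E
python3 b.py
```

```text
[0.58797927 0.09742159 2.11940043] [  2.3   7.3  -4.2 -11.1   2.2   5.5]
shelf [[0.567 0.02  0.18 ]] [318. 200.] [295. 212.]
pull [[0.64  0.032 0.24 ]] [310. 151.] [258. 181.]
pullm [[0.64  0.032 0.212]] [310. 157.] [260. 193.]
wallT [[ 0.501 -0.02   0.25 ]] [342. 225.] [333. 178.]
plinth [[ 0.512 -0.037  0.02 ]] [346. 247.] [331. 265.]
guide0 [[0.626 0.036 0.25 ]] [307. 156.] [263. 179.]
[0.56128549 0.03536721 0.202     ]
[0.36480169 0.13294346 0.022     ]
jar [ 0.63500422 -0.14565504  0.        ]
kettle [ 0.4390251  -0.13243682  0.        ]
tub [ 0.51991938 -0.31131765  0.        ]
```

View pics/c1.png

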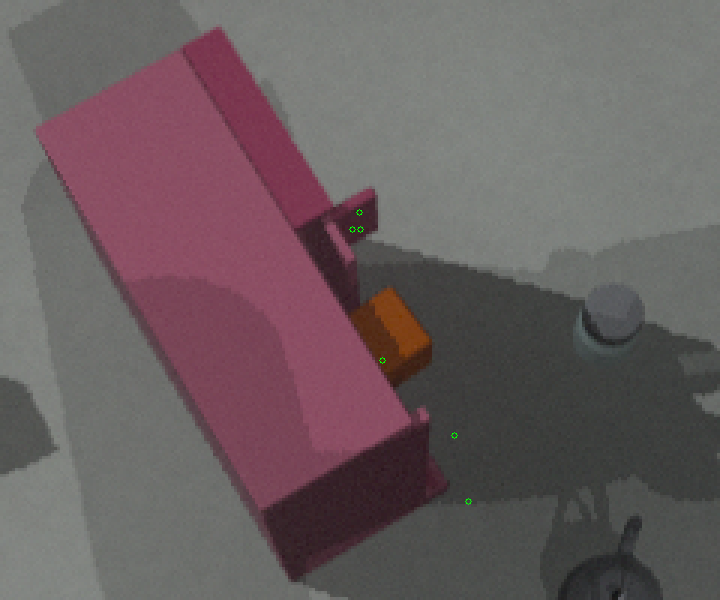

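The crop shows the shelf block sticking out through the doorway, outer corners at (320,176) and (334,193). I had picked the base corner (288,273) as a roof corner by mistake, so I'll refit with the right corners.

```bash
cat > d.py <<'E'
from h import *
from b import W
from scipy.optimize import least_squares
crop=np.array([[37,131],[262,510],[220,28],[332,205],[428,410],[448,488],[293,580]])
uv=crop/3+[190,80]
def M(p): b=p[3]; return np.array([[b,-.135,.25],[b,.135,.25],[-.072,-.135,.25],[-.072,0,.25],[-.055,.135,.25],[-.075,.135,.02],[b,.135,0]])
r=least_squares(lambda p:(proj("top",W(p,M(p)))-uv).ravel(),[.58,.09,2.1,.055],loss="soft_l1");p=r.x
print(p,(proj("top",W(p,M(p)))-uv).round(1).tolist());np.save("p.npy",p)
c,s=np.cos(p[2]),np.sin(p[2])
def toW(X): d=X[:2]-p[:2]; return np.r_[c*d[0]+s*d[1],-s*d[0]+c*d[1],X[2]]
for n,u,z in(("block top a",(390,289),.224),("b",(432,340),.224),("pull outer top",(375,190),.24)):
    X=atz("top",np.array(u)/3+[190,80],z);print(n,X.round(3),toW(X).round(3))
for n,u in(("jar",(394,193)),("kettle",(392,282)),("tub",(473,243))): print(n,toW(atz("top",u,0)).round(3))
print("xw dir",c,s)
E
python3 d.py
```

```text
[0.60372995 0.10939956 2.09184685 0.05216865] [[-0.6, -2.0], [0.3, 0.2], [-0.4, -0.8], [0.3, 0.6], [0.1, 1.5], [0.1, -1.0], [0.1, 0.5]]
block top a [0.598 0.015 0.224] [-0.079  0.052  0.224]
b [ 0.566 -0.009  0.224] [-0.084  0.092  0.224]
pull outer top [0.654 0.023 0.24 ] [-0.1  -0.    0.24]
jar [-0.237  0.1    0.   ]
kettle [-0.128  0.263  0.   ]
tub [-0.323  0.282  0.   ]
xw dir -0.4977915242279844 0.86729671878013
```

The fit agrees to within 2 px: block face at x≈-0.081 and pull tip at x≈-0.100, as they should be. Plan: point the tool down with closed fingers, push the block along wardrobe +x, then push the pull along +y. First I move over.

Call:
{"name": "apply_moves", "arguments": {"steps": [0.9,-0.6,-1,0,0,0,0,0.9,-0.6,-1,0,0,0,0,0.9,-0.6,0,0,0,0,0,0.9,-0.6,0,0,0,0,0,0.9,-0.6,0,0,0,0,0,0.9,-0.6,0,0,0,0,0,0.9,-0.6,0,0,0,0,0,0.9,-0.6,0,0,0,0,0,0.9,-0.6,0,0,0,0,0,0.9,-0.6,0,0,0,0,0]}}

```text
t: 2.33
tool_pos: [0.3775, -0.3265, 0.2754]
orientation: [3.108, 0.455, 0.001]
force: [0.8, 0.1, 0.2]
opening: 0.0311
gripper_force: 0.0
```

Call:
{"name": "apply_moves", "arguments": {"steps": [0.9,-0.6,0,0,0,0,0,0.9,-0.6,0,0,0,0,0,0.9,-0.6,0,0,0,0,0,0.9,-0.6,0,0,0,0,0,0.9,-0.6,0,0,0,0,0,0.9,-0.6,0,0,0,0,0,0.9,-0.6,0,0,0,0,0,0.9,-0.6,0,0,0,0,0,0,0,0,0,0,-1,0,0,0,0,0,0,-1,0,0,0,0,0,0,-1,0,0,0,0,0,0,-1,0]}}

```text
t: 3.33
tool_pos: [0.5425, -0.1275, 0.2751]
orientation: [-2.942, -1.1, 0.0]
force: [0.6, 0.6, 0.2]
opening: 0.0004
gripper_force: 0.0
```

Call:
{"name": "apply_moves", "arguments": {"steps": [0,0,0,0,0,-1,0,0,0,0,0,0,-1,0,0,0,0,0,0,-1,0,0,0,0,0,0,-1,0,0,0,0,0,0,-1,0,0,0,0,0,0,-1,0,0,0,0,0,0,-1,0,0,0,0,0,0,-1,0,0,0,0,0,0,-1,0,0,0,0,0,0,-1,0,0,0,0,0,0,-1,0,0,0,0,0,0,-1,0]}}

```text
t: 4.33
tool_pos: [0.5424, -0.1279, 0.2753]
orientation: [1.735, 2.619, 0.0]
force: [0.1, -0.3, -0.0]
opening: 0.0006
gripper_force: 0.0
```

```bash
cat > w.py <<'E'
from h import *
from scipy.spatial.transform import Rotation as Ro
p=np.load("p.npy");Rw=Ro.from_euler("z",p[2]).as_matrix()
def st():
    s=robot.read_state();R=Ro.from_rotvec(s["orientation"]).as_matrix()
    P=Rw.T@(np.array(s["tool_pos"])-[p[0],p[1],0])
    print("t",s["t"],"TCP in wardrobe",P.round(4),"tool x,y in wardrobe",(Rw.T@R)[:,0].round(3),(Rw.T@R)[:,1].round(3),"F",(Rw.T@s["force"]).round(1),"op",s["opening"],"q6",s["q"][5])
    return P,Rw.T@R
def go(T):
    P,R=st();print("shift units",(R.T@(np.array(T)-P)/.03).round(2))
E
python3 -c "
from w import *;go([-.125,.072,.26])"
```

```text
t 4.3333 TCP in wardrobe [-0.1753  0.1713  0.2753] tool x,y in wardrobe [ 0.993 -0.12  -0.   ] [-0.12  -0.993  0.   ] F [-0.3  0.1 -0. ] op 0.0006386447622511301 q6 -0.724314631730763
shift units [2.06 3.09 0.51]
```

Call:
{"name": "apply_moves", "arguments": {"steps": [0,0,0,0,0,-1,0,0,0,0,0,0,-0.15,0,0.4,0.83,0,0,0,0,0,0.4,0.83,0,0,0,0,0,0.4,0.83,0,0,0,0,0,0.4,0.83,0,0,0,0,0,0,0,0.7,0,0,0,0,0,0,0.7,0,0,0,0,0,0,0.7,0,0,0,0,0,0,0.7,0,0,0,0,0,0,0,0,0,0,0]}}

```text
t: 5.25
tool_pos: [0.6026, -0.0365, 0.1858]
orientation: [-1.581, -2.706, 0.005]
force: [-1.0, 0.2, -1.1]
opening: 0.001
gripper_force: 0.0
```

```bash
python3 -c "
from w import *;go([-.0895,.072,.192])
im=eyes.read_camera('top')[:,:,::-1];im2=eyes.read_camera('side')[:,:,::-1]
a=cv2.resize(im[100:300,200:400],(600,600),interpolation=3);cv2.imwrite('pics/t2.png',a)"
```

```text
t 5.25 TCP in wardrobe [-0.126   0.0736  0.1858] tool x,y in wardrobe [ 1.    -0.008  0.005] [-0.008 -1.    -0.006] F [ 0.7  0.8 -1.1] op 0.0009636285635361368 q6 -0.6588836352628529
shift units [ 1.22  0.04 -0.2 ]
```

View pics/t2.png

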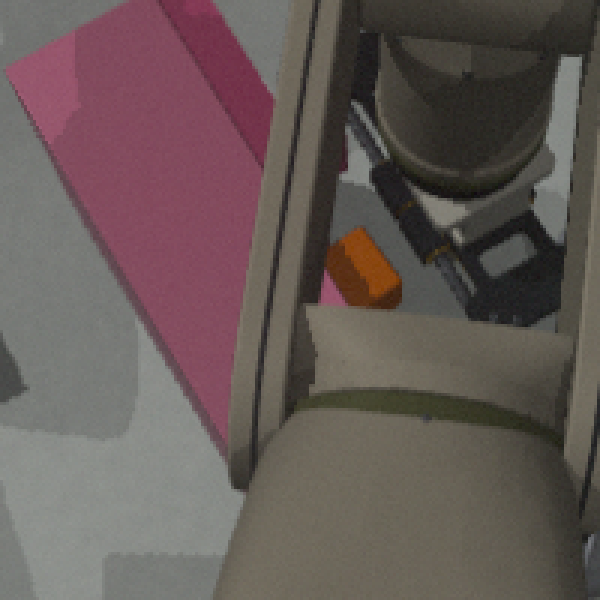

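The picture shows the block still sticking out at full-image (320,187), and the closed fingers in front of it. I'll advance and push slowly.

Call:
{"name": "apply_moves", "arguments": {"steps": [0.4,0,-0.22,0,0,0,0,0.4,0,0,0,0,0,0,0.2,0,0,0,0,0,0,0.15,0,0,0,0,0,0,0.15,0,0,0,0,0,0,0.15,0,0,0,0,0,0,0.15,0,0,0,0,0,0,0.15,0,0,0,0,0,0,0.15,0,0,0,0,0,0]}}

```text
t: 6.1
tool_pos: [0.5771, 0.0128, 0.1978]
orientation: [1.581, 2.714, -0.0]
force: [1.3, -1.0, 0.9]
opening: 0.0003
gripper_force: 0.7
```

```bash
python3 -c "
from w import *;go([-.0575,.072,.192])"
```

```text
t 6.1 TCP in wardrobe [-0.0705  0.0712  0.1978] tool x,y in wardrobe [ 1.    -0.005 -0.   ] [-0.005 -1.     0.   ] F [-1.5 -0.6  0.9] op 0.00025178769051306286 q6 -0.5823437621946529
shift units [ 0.43 -0.03  0.19]
```

Call:
{"name": "apply_moves", "arguments": {"steps": [0.12,0,0.05,0,0,0,0,0.12,0,0.05,0,0,0,0,0.12,0,0,0,0,0,0,0.1,0,0,0,0,0,0,0,0,0,0,0,0,0,0,0,0,0,0,0,0]}}

```text
t: 6.6
tool_pos: [0.5701, 0.0246, 0.1944]
orientation: [-1.581, -2.714, 0.001]
force: [0.5, -1.8, -2.1]
opening: 0.0004
gripper_force: 0.9
```

```bash
python3 -c "
from w import *;st()
im=eyes.read_camera('top')[:,:,::-1]
a=cv2.resize(im[100:300,200:400],(600,600),interpolation=3);cv2.imwrite('pics/t3.png',a)"
```

```text
t 6.6 TCP in wardrobe [-0.0568  0.0714  0.1944] tool x,y in wardrobe [ 1.    -0.005  0.   ] [-0.005 -1.    -0.001] F [-1.8  0.5 -2.1] op 0.0004089326406845847 q6 -0.5626506684624056
```

View pics/t3.png

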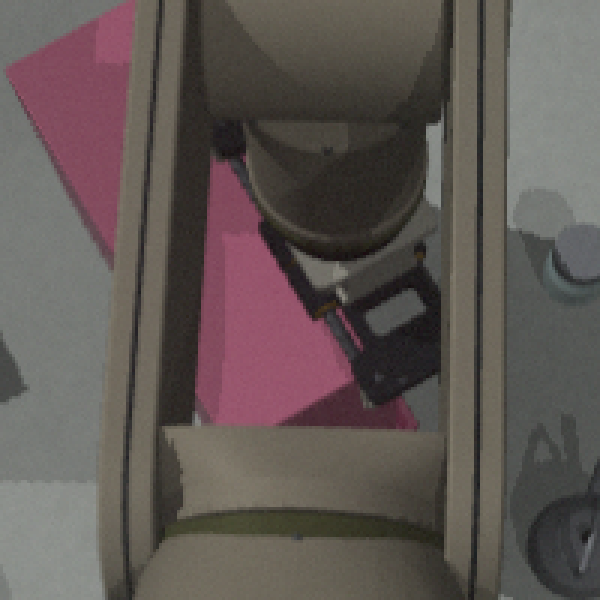

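The block is no longer in the doorway's overhang: nothing orange shows at crop (360,270). I'll retreat and go round to the far side of the pull.

Call:
{"name": "apply_moves", "arguments": {"steps": [-0.2,0,0,0,0,0,0,-0.7,0,0,0,0,0,0,-1,0,0,0,0,0,0,-1,0,0,0,0,0,0,0,0.9,0,0,0,0,0,0,0.9,0,0,0,0,0,0,0.9,0,0,0,0,0,0,0.9,0,0,0,0,0,0,0.9,0,0,0,0,0,0,0.3,0,0,0,0,0,0,0,0,0,0,0,0]}}

```text
t: 7.57
tool_pos: [0.7398, 0.0212, 0.1936]
orientation: [-1.579, -2.715, -0.0]
force: [0.4, -0.2, 0.2]
opening: 0.0002
gripper_force: 0.0
```

```bash
python3 -c "
from w import *;go([-.090,-.07,.205])
im=eyes.read_camera('top')[:,:,::-1]
a=cv2.resize(im[80:280,200:400],(600,600),interpolation=3);cv2.imwrite('pics/t4.png',a)"
```

```text
t 7.5667 TCP in wardrobe [-0.1442 -0.0741  0.1936] tool x,y in wardrobe [ 1.    -0.004  0.001] [-0.004 -1.    -0.   ] F [-0.3 -0.2  0.2] op 0.00023406564771161868 q6 -0.5584190468226037
shift units [ 1.81 -0.14 -0.38]
```

View pics/t4.png

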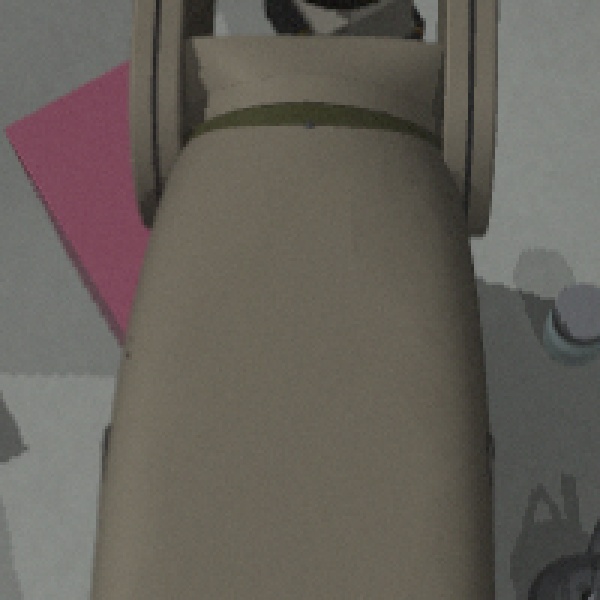

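The arm hides the doorway here. The contact geometry puts the block face at about x=-0.05, so I go on: move in behind the pull and push gently.

Call:
{"name": "apply_moves", "arguments": {"steps": [0.6,0,-0.35,0,0,0,0,0.6,0,0,0,0,0,0,0.6,0,0,0,0,0,0,0,-0.5,0,0,0,0,0,0,-0.5,0,0,0,0,0,0,-0.2,0,0,0,0,0,0,-0.2,0,0,0,0,0,0,-0.2,0,0,0,0,0,0,-0.2,0,0,0,0,0,0,-0.2,0,0,0,0,0,0,-0.2,0,0,0,0,0,0,-0.2,0,0,0,0,0]}}

```text
t: 8.62
tool_pos: [0.6491, 0.031, 0.2054]
orientation: [1.581, 2.714, 0.0]
force: [1.2, -1.1, 0.3]
opening: 0.0005
gripper_force: 0.5
```

```bash
python3 -c "
from w import *;go([-.090,.0735,.205])"
```

```text
t 8.6167 TCP in wardrobe [-0.0905 -0.0003  0.2054] tool x,y in wardrobe [ 1.    -0.005 -0.   ] [-0.005 -1.     0.   ] F [-1.5 -0.5  0.3] op 0.0004905078663786423 q6 -0.5469699839833864
shift units [ 0.01 -2.46  0.01]
```

Call:
{"name": "apply_moves", "arguments": {"steps": [0,-0.2,0,0,0,0,0,0,-0.2,0,0,0,0,0,0,-0.2,0,0,0,0,0,0,-0.2,0,0,0,0,0,0,-0.2,0,0,0,0,0,0,-0.2,0,0,0,0,0,0,-0.2,0,0,0,0,0,0,-0.2,0,0,0,0,0,0,-0.2,0,0,0,0,0,0,-0.2,0,0,0,0,0]}}

```text
t: 9.45
tool_pos: [0.5966, 0.0015, 0.2053]
orientation: [-1.581, -2.715, -0.0]
force: [2.0, -0.3, -0.6]
opening: 0.0002
gripper_force: 0.5
```

```bash
python3 -c "
from w import *;go([-.090,.0735,.205])
im=eyes.read_camera('top')[:,:,::-1]
a=cv2.resize(im[80:280,200:400],(600,600),interpolation=3);cv2.imwrite('pics/t5.png',a)"
```

```text
t 9.45 TCP in wardrobe [-0.09    0.0599  0.2053] tool x,y in wardrobe [ 1.    -0.005  0.   ] [-0.005 -1.     0.   ] F [-1.3 -1.6 -0.6] op 0.00020111125052168659 q6 -0.5993760816445826
shift units [-0.   -0.45  0.01]
```

View pics/t5.png

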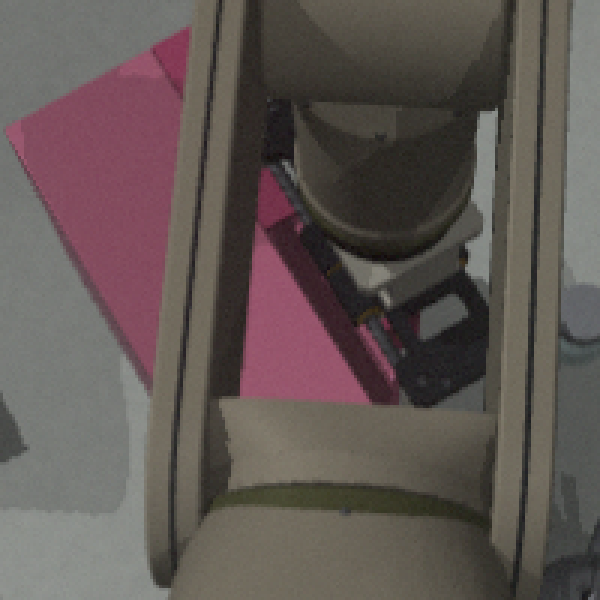

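The door now fills most of the doorway (dark strip from crop (290,230) to (385,395)), and no orange shows. I'll finish slowly.

Call:
{"name": "apply_moves", "arguments": {"steps": [0,-0.1,0,0,0,0,0,0,-0.1,0,0,0,0,0,0,-0.1,0,0,0,0,0,0,-0.1,0,0,0,0,0,0,-0.05,0,0,0,0,0]}}

```text
t: 9.92
tool_pos: [0.5857, -0.0047, 0.2054]
orientation: [1.581, 2.714, 0.002]
force: [9.6, 3.3, -4.1]
opening: 0.0005
gripper_force: 4.7
```

Call:
{"name": "apply_moves", "arguments": {"steps": [0,-0.05,0,0,0,0,0,0,-0.05,0,0,0,0,0,0,0,0,0,0,0,0]}}

```text
t: 10.17
tool_pos: [0.5856, -0.0047, 0.2055]
orientation: [1.577, 2.712, 0.009]
force: [17.3, 7.0, -8.4]
opening: 0.0005
gripper_force: 9.1
```

```bash
python3 -c "
from w import *;st()"
```

```text
t 10.1667 TCP in wardrobe [-0.09    0.0726  0.2055] tool x,y in wardrobe [ 1.    -0.004 -0.001] [-0.004 -1.     0.007] F [ -2.6 -18.5  -8.4] op 0.00048760085839061866 q6 -0.615080741991826
```

The door is hard against its stop (18 N at y=0.0726, 0.0735 expected). Now I back off and clear the view.

Call:
{"name": "apply_moves", "arguments": {"steps": [0,0.2,0,0,0,0,0,-0.1,0.3,0,0,0,0,0,-0.8,0,0,0,0,0,0,-1,0,-0.5,0,0,0,0,-1,0,-1,0,0,0,0,-1,0,-1,0,0,0,0,-1,0,0,0,0,0,0,-1,-0.5,0,0,0,0,0,-1,-0.5,0,0,0,0,0,-1,-0.5,0,0,0,0,0,-1,-0.5,0,0,0,0,0,0,0,0,0,0,0,0]}}

```text
t: 11.17
tool_pos: [0.6733, -0.2664, 0.2778]
orientation: [-1.588, -2.709, 0.004]
force: [-1.1, 1.1, -0.3]
opening: 0.0004
gripper_force: 0.0
```

```bash
python3 -c "
from w import *;st()
im=eyes.read_camera('top')[:,:,::-1]
a=cv2.resize(im[80:280,200:420],(660,600),interpolation=3);cv2.imwrite('pics/t6.png',a)
from b import W
print('shut pull outer top corner px', (proj('top',W(p,[[-.099,.095,.24],[-.062,.127,.243]]))-[200,80])*3)"
```

```text
t 11.1667 TCP in wardrobe [-0.3606  0.1268  0.2778] tool x,y in wardrobe [ 1.    -0.011 -0.   ] [-0.011 -1.    -0.003] F [ 1.5  0.4 -0.3] op 0.0003837804734272697 q6 -0.9569042231437946
shut pull outer top corner px [[427.61120505 323.47479441]
 [401.44976029 399.97045677]]
```

View pics/t6.png

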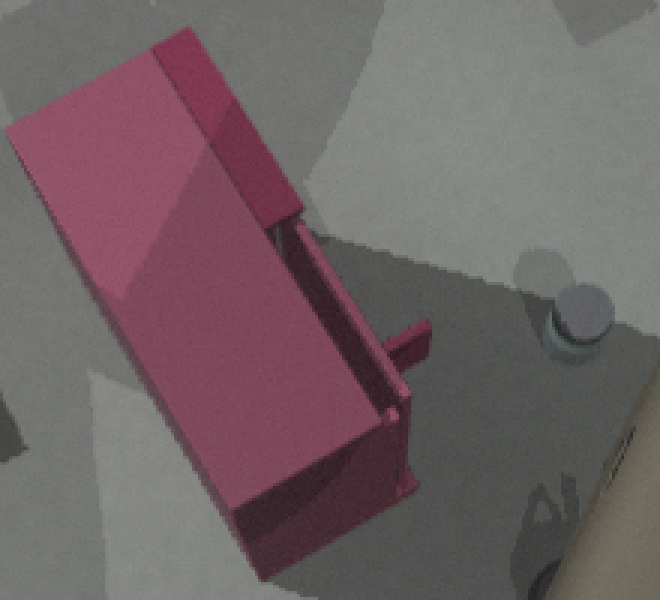

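The door is shut. The pull tip is at crop (428,322) against (428,323) predicted, and the block is behind the door. Handing in.

```bash
python3 -c "
from plant import robot
print(robot.close_job())"
```

```text
the job is handed in; nothing more can be done
None
```

I pushed the block in along the shelf, slid the door shut against its stop and handed the job in at about 11 s. The hand-in gave no verdict, and the block's final position is inferred from where the fingertips stopped.

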